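# Set the bag sealer for the green pack size

### The job

Set the stall's bag sealer up for the green pack size: swing the heat lever until its red tip is over the green dot and let go of it. Then squeeze the orange lock button on the stop arm's grip, draw the arm out until its red pointer lies on the green line of the ruler, and keep hold: finish while holding the arm still there with the button squeezed in, because the arm springs back when let go. Leave the jars, the plate and the cup alone.

Things in the scene. Friction and masses are not known exactly. Their poses are not given: they have to be found in the camera images.
- sealer: Blue bag sealer fixed to the table. Origin on the table; x away from the robot, y left, z up (mm). Housing x -95 to 95, y -90 to 180, white top at z 73; steel jaw along its +x edge to z 87. A flat bag bed (top z 10) runs on to y -340 with a black ruler (x 50 to 90, top z 14). The telescoping stop arm leaves the housing's -y end over the bed, along x = 0, and extends to -y.
- lever_pivot (a point): The heat lever's upright turning axis on the white panel, 84 mm above the table.
- heat_lever: Heat lever, turning level about lever_pivot; origin on that axis on the panel, its +x axis points along the lever. Upright black knob 46 mm along it: round, 20 mm across, from 83 to 121 mm above the table. Starts within 0.25 rad of one end and turns 1.9 rad anticlockwise from above; halfway it points along the sealer's -x. Friction about 1.3 N at the knob; stays where left.
- lever_tip (a point): End of the lever's red pointer, 78 mm from the pivot, in line with the pivot and the knob, just above the black dial (82 mm above the table).
- dial: Black dial disc, 180 mm across, flat under the lever; carries three coloured dots 78 mm from the pivot. Look only.
- dot_green: Green dot, 14 mm across, on the dial, 78 mm from the pivot (origin at its centre): the heat setting wanted.
- dot_yellow: Yellow dot, same size: another setting, not wanted.
- dot_white: White dot, same size: another setting, not wanted.
- stop_arm: Telescoping stop arm; origin on the table under the centre of its grip, sealer axes. Slides 140 mm along the sealer's -y from home; a 4 to 5 N spring draws it back. Grip: grey block 28 mm in x, 36 in y, 15 to 87 above the table, button on its +x face; low stop plate (80 in x, to 44 high) on its -y side. Pinch from above across x, TCP 65 mm up: 38 mm wide, 31 with button in.
- button_face (a point): Centre of the outer face of the orange lock button: 26 mm in y, 36 mm tall, 65 mm above the table, 24 mm from the grip's centre along +x when out.
- lock_button (a joint): How far the button is pushed in, along the sealer's -x: 0 out, 0.007 m fully in. A spring resists with about 2.6 N at first and 5.6 N fully in. Pushed in more than 0.004 m it frees the arm; out, a catch stops the arm about 3 mm from home (let go when out, the arm springs back to about 18 mm from home).
- pointer (a point): Middle of the red pointer of the stop arm where it crosses the coloured lines of the ruler, 70 mm from the grip's centre along +x, 17 mm above the table; moves with the arm.
- line_green: Green line across the ruler, 34 mm in x and 5 mm in y (origin at its centre, 14 mm above the table): the stop setting wanted, between 45 and 125 mm from the pointer's home.
- line_yellow: Yellow line, same size: another setting, not wanted.
- line_white: White line, same size: another setting, not wanted.
- nut_jar: Loose jar of nuts with a white lid and a yellow label, 80 mm across, 150 mm tall, right of the bed; origin under its centre. Leave alone.
- small_jar: Loose smaller jar of nuts, 68 mm across, 100 mm tall, left of the sealer; origin under its centre. Leave alone.
- plate: Loose white plate, 110 mm across, 14 mm tall, beyond the sealer. Leave alone.
- scoop_cup: Loose red cup, 54 mm across, 50 mm tall, beyond the sealer. Leave alone.

How it is judged:
By the outcome, as a careful person would: the job done as asked, in the order asked, and still so for the second after the job is handed in, while the arm keeps its last pose, push and grip.
It also fails if it takes over 50 s, if anything falls off the work surface, if the arm or the gripper's body presses on something with over 40 N, if the wrist force passes 120 N, or if a joint passes its speed limit or range.

### The arm

A 7-joint arm with a two-finger parallel gripper is mounted at the origin on the work surface. World frame = base frame: x ahead of the robot, y to its left, z up, the work surface at z = 0. Lengths are in m, angles in degrees, forces in N, time in s.
With the tool pointing down it reaches from about 0.35 to 0.9 m from the base axis. Payload 7.2 kg.
Tool frame: the origin (TCP) lies between the finger pads, 19 mm behind the fingertips; this is the grasp point; z points along the fingers, y is the line along which they close (so a half turn about z gives the same grasp; the last joint's range is limited). The gripper opens to 88 mm and grips with 3 to 60 N. Pads are 20 mm wide; open, the fingers measure 115 mm over their backs; the gripper's body (75 mm by 178 mm) begins 61 mm behind the grasp point.
Start: joints at [59.748, 23.554, -0.728, 91.456, 0.321, 64.991, -4.71], TCP at [0.277, -0.56, 0.241] pointing down, gripper open.
Joint ranges: [-169.25, 169.25], [-16.82, 113.86], [-84.01, 82.57], [7.8, 145.47], [-59.2, 239.2], [7.22, 106.19], [-163.78, 163.78]. Speed limits (degrees/s): [136.94, 136.94, 172.46, 172.46, 180, 180, 180].

### API

Orientations are given as a 3x3 rotation matrix whose columns are the frame's x, y, z axes.
In Python, from workcell import r, kinematics, get_image gives the robot as it stands. The module is installed in compiled form; this text tells all that it offers. Calls block until the motion is done:
- r.movep(position, orientation): joint-space move of the TCP to a pose.
- r.servo_line(position, rotation=None, feed=0.15): straight line of the TCP; rotation=None keeps the orientation; feed is the mean speed in m/s.
- r.set_joints(angles): joint-space move.
- r.set_gripper(opening, strength=None): finger opening in m; strength is the grip in N (None keeps the last); returns when the fingers have stopped.
- r.hold(seconds).
- kinematics.ik(position, orientation): joint angles nearest the present ones, or None.
- r.get_obs(): the state.
- get_image(name): name is "scene" or "top"; returns a dict with "frame" (420x560x3 uint8, red, green, blue), "range_z" (420x560 float32, m along the optical axis (not along the pixel's ray), 0 where there is no reading), "intrinsics" (3x3 intrinsics, pixels), "world_to_cam" (4x4, takes a point from world to camera coordinates). Camera axes: x right, y down, z forward; pixel columns grow to the right and rows downward; lengths in m; the calibration is good to about 2 mm. A picture is of the moment at which its call begins.
A pose or a line that the arm cannot do raises r.PlanningError and nothing moves.
- r.close_job(): hands the job in; it is judged then, once.
The state is a dict: "time_s": time; "joint_pos": joint angles; "qd": joint speeds; "effort": joint torques, N m; "tcp_pos": TCP position; "tcp_rot": TCP orientation; "contact_force": force on the tool from outside, world axes, zero at the start; "ft_torque": the same for the moment, N m; "finger_gap": finger opening in m; "grasp_force": force on a finger pad.
Only numpy, scipy, OpenCV 4.12 (cv2) and the standard library are available. Lean on these libraries where they do the work, as an engineer would, in place of code of your own. Each camera call takes 0.05 s, during which the arm holds its last target. There are 200 camera calls.

## Working session

There is one attempt and no reset: what is moved stays moved. The work goes in short steps, each a Python script; the robot and the scene stay as the last script left them, time stands still between calls to the robot, and variables do not carry over. Pictures are saved under pics/ and viewed, at most 10 in all, crops included, and the job is handed in when it is done.

```bash
mkdir -p pics
cat > h.py <<'E'
import numpy as np, cv2
from workcell import r, kinematics, get_image
def snap(n, f=None):
    d=get_image(n)
    if f: cv2.imwrite(f,cv2.cvtColor(d['frame'],cv2.COLOR_RGB2BGR))
    return d
def ray(d,uv,z):
    K=np.array(d['intrinsics']);T=np.array(d['world_to_cam']);R=T[:3,:3];c=-R.T@T[:3,3]
    v=R.T@np.linalg.inv(K)@np.array([uv[0],uv[1],1.]); return c+v*(z-c[2])/v[2]
def proj(d,p):
    T=np.array(d['world_to_cam']);q=np.array(d['intrinsics'])@(T[:3,:3]@np.array(p)+T[:3,3]);return q[:2]/q[2]
def blobs(d,lo,hi,amin=8):
    hsv=cv2.cvtColor(d['frame'],cv2.COLOR_RGB2HSV);m=cv2.inRange(hsv,np.array(lo),np.array(hi))
    n,l,s,c=cv2.connectedComponentsWithStats(m)
    return [(c[i],s[i],l==i) for i in range(1,n) if s[i,4]>=amin]
COL=dict(green=((45,90,60),(85,255,255)),yellow=((22,110,90),(35,255,255)),red=((0,150,80),(6,255,255)),orange=((7,150,120),(20,255,255)),blue=((100,100,50),(125,255,255)))
E
python3 - <<'E'
from h import *
ims=[]
for n in("scene","top"):
    d=snap(n,f'pics/{n}0.png')
    T=np.array(d['world_to_cam']);print(n,-T[:3,:3].T@T[:3,3],T[2,:3])
    for k,(lo,hi) in COL.items():
        for c,s,_ in blobs(d,lo,hi): print(k,c.round(1),s, ray(d,c,.08).round(3),ray(d,c,.015).round(3))
E
```

```text
scene [1.33358475 0.38634822 0.73727163] [-0.70060083 -0.34802175 -0.62292804]
yellow [214.2  91.1] [211  88   7   7  24] [-0.013 -0.588  0.08 ] [-0.146 -0.684  0.015]
yellow [200.8  98.1] [198  92   8  12  47] [ 0.074 -0.598  0.08 ] [-0.05  -0.695  0.015]
yellow [183.7 106.4] [175 100  18  13 112] [ 0.174 -0.613  0.08 ] [ 0.059 -0.711  0.015]
yellow [138.9 116.3] [129 113  21   8 104] [ 0.321 -0.717  0.08 ] [ 0.221 -0.826  0.015]
yellow [108.4 143.6] [ 97 139  24  10 151] [ 0.533 -0.665  0.08 ] [ 0.454 -0.768  0.015]
yellow [ 70.  175.1] [ 57 169  27  13 206] [ 0.729 -0.626  0.08 ] [ 0.67  -0.726  0.015]
yellow [142.3 179.9] [131 171  23  18 278] [ 0.655 -0.405  0.08 ] [ 0.588 -0.484  0.015]
yellow [296.7 191.3] [295 190   5   4  15] [0.511 0.038 0.08 ] [0.43  0.003 0.015]
yellow [204.4 211.4] [202 209   6   6  18] [ 0.7  -0.15  0.08] [ 0.638 -0.204  0.015]
yellow [106.9 237. ] [ 90 228  34  19 373] [ 0.889 -0.314  0.08 ] [ 0.845 -0.383  0.015]
yellow [153.8 261.2] [137 251  35  22 434] [ 0.903 -0.153  0.08 ] [ 0.861 -0.206  0.015]
yellow [539.4 280.5] [520 268  40  26 576] [0.587 0
[... 3066 characters left out ...]

orange [  7.7 157.2] [  0 127  17  64 862] [0.72  0.588 0.08 ] [0.732 0.625 0.015]
orange [542.4 166.7] [ 527  136   33   62 1377] [ 0.718 -0.616  0.08 ] [ 0.729 -0.656  0.015]
orange [  3.1 230.7] [  0 202   9  64 446] [0.558 0.589 0.08 ] [0.558 0.626 0.015]
orange [547.1 238. ] [ 536  207   24   65 1042] [ 0.556 -0.622  0.08 ] [ 0.556 -0.662  0.015]
orange [340.5 223. ] [336 222  10   3  30] [ 0.584 -0.152  0.08 ] [ 0.586 -0.163  0.015]
orange [555.2 318. ] [551 287   9  67 394] [ 0.378 -0.634  0.08 ] [ 0.367 -0.675  0.015]
blue [196.2 231.6] [193 188   8  82 387] [0.561 0.168 0.08 ] [0.562 0.178 0.015]
blue [309.6 233.9] [307 190   6  83 388] [ 0.559 -0.083  0.08 ] [ 0.559 -0.089  0.015]
```

View pics/top0.png

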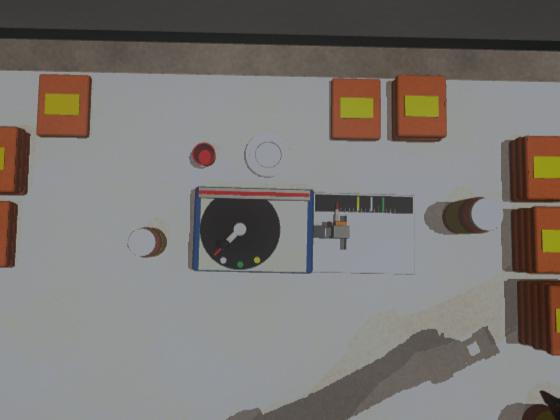

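View pics/scene0.png

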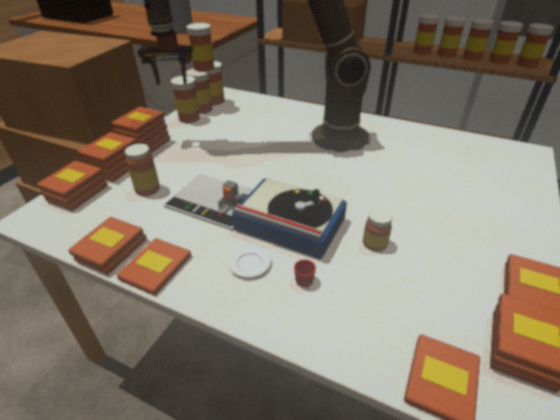

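The top view shows the dial at (240,230), the red lever tip at (217,251) and the dots: white (223,260), green (240,264), yellow (257,260). On the stop arm side, the grip is at (338,228), the pointer at (337,205) and the green line at (382,204). The scene view shows that nothing blocks the arm's approach.

```bash
cat > m.py <<'E'
from h import *
def measure(d,show=None):
    o={}
    F=d['frame'];hsv=cv2.cvtColor(F,cv2.COLOR_RGB2HSV);ff=F.astype(float)
    def cen(mask,w=None):
        v,u=np.nonzero(mask);ww=np.ones(len(u)) if w is None else w[v,u]
        return np.array([(u*ww).sum(),(v*ww).sum()])/ww.sum()
    # dial
    m=((hsv[...,2]<70)*255).astype(np.uint8);m[:,:195]=0;m[:,285:]=0;m[:180]=0;m[280:]=0
    c=max(cv2.findContours(m,0,1)[0],key=cv2.contourArea);c=cv2.convexHull(c)
    (ex,ey),ax,_=cv2.fitEllipse(c);o['dial_px']=(ex,ey,ax)
    piv=ray(d,(ex,ey),.08);o['piv']=piv
    # red stripe -> yaw
    red=((hsv[...,0]<8)|(hsv[...,0]>172))&(hsv[...,1]>110)&(hsv[...,2]>60)
    s=red.copy();s[:185]=0;s[203:]=0;s[:,322:]=0
    v,u=np.nonzero(s);P=np.array([ray(d,q,.087) for q in zip(u,v)]);vx,vy,_,_=cv2.fitLine(P[:,:2].astype(np.float32),cv2.DIST_HUBER,0,.01,.01).ravel()
    if vy<0:vx,vy=-vx,-vy
    o['yaw']=np.degrees(np.arctan2(-vx,vy))
    R=lambda sl,mask:cen(mask&sl)
    yy,xx=np.mgrid[:420,:560]
    dial=(np.hypot(xx-ex,yy-ey)<44)
    t=red&dial;o['tipmask']=t.sum();
    if t.sum():
        o['red_c']=ray(d,cen(t),.082)
        q=np.argwhere(t)[:,::-1];o['tip']=ray(d,q[np.argmax(np.hypot(*(q-[ex,ey]).T))],.082)
    grn=(hsv[...,0]>45)&(hsv[...,0]<85)&(hsv[...,1]>60)&(hsv[...,2]>45)
    yel=(hsv[...,0]>21)&(hsv[...,0]<36)&(hsv[...,1]>80)&(hsv[...,2]>60)
    for n,mm in(('green',grn),('yellow',yel)):
        if (mm&dial).sum():o['dot_'+n]=ray(d,cen(mm&dial),.08)
        rr=(yy>192)&(yy<216)&(xx>314)&(xx<415)
        if (mm&rr).sum():o['line_'+n]=ray(d,cen(mm&rr),.014)
    rp=red&(yy>195)&(yy<218)&(xx>322)&(xx<415);o['np']=rp.sum()
    if rp.sum():
        o['pointer']=ray(d,cen(rp),.017)
    org=(hsv[...,0]>5)&(hsv[...,0]<21)&(hsv[...,1]>130)&(yy>212)&(yy<240)&(xx>322)&(xx<415)
    if org.sum():o['button']=ray(d,cen(org),.083)
    for k in('dot_green','red_c','tip'):
        if k in o:
            w=o[k]-piv;o['ang_'+k]=(np.degrees(np.arctan2(w[1],w[0]))%360,np.hypot(*w[:2]))
    return o
if __name__=='__main__':
    import sys
    d=snap('top')
    for k,v in measure(d).items():print(k,np.round(v,4) if not isinstance(v,tuple) else v)
    c=cv2.cvtColor(d['frame'],cv2.COLOR_RGB2BGR)[185:285,190:420];cv2.imwrite(sys.argv[1],cv2.resize(c,None,fx=3.4,fy=3.4,interpolation=cv2.INTER_CUBIC))
E
python3 m.py pics/c1.png
```

```text
dial_px (239.5948028564453, 229.74563598632812, (77.2625961303711, 80.06990051269531))
piv [0.566  0.0727 0.08  ]
yaw -0.4719
tipmask 183
red_c [0.6284 0.0801 0.082 ]
tip [0.6493 0.1243 0.082 ]
dot_green [0.4905 0.0712 0.08  ]
line_green [ 0.6331 -0.2642  0.014 ]
dot_yellow [0.5006 0.0337 0.08  ]
line_yellow [ 0.6343 -0.2045  0.014 ]
np 13
pointer [ 0.6284 -0.1532  0.017 ]
button [ 0.5842 -0.1512  0.083 ]
ang_dot_green (np.float64(181.14580914130656), np.float64(0.07552991780349892))
ang_red_c (np.float64(6.789438603172763), np.float64(0.06280290013297968))
ang_tip (np.float64(31.766034961728174), np.float64(0.09801215014351573))
```

View pics/c1.png

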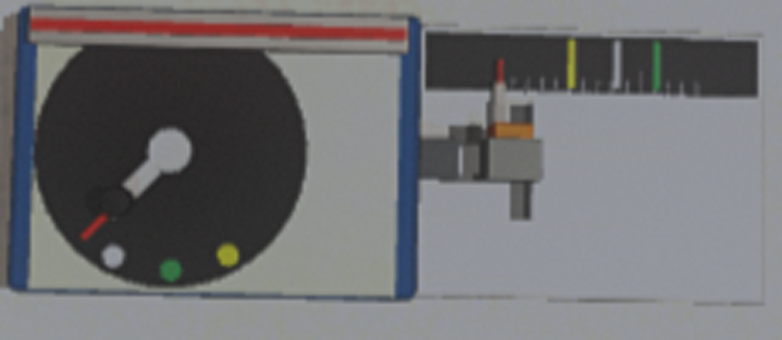

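The crop puts the lever tip at crop pixel (83,239), about 136° around the pivot. The green dot is at about 181°, so the lever has to turn about 45° anticlockwise. I'll take the pivot as roughly (0.567, 0.0725).

```bash
cat >> h.py <<'E'
def down(a):
    a=np.radians(a);y=np.array([np.cos(a),np.sin(a),0]);z=np.array([0,0,-1.]);return np.column_stack([np.cross(y,z),y,z])
PIV=np.array([.567,.0725])
def knob(a,z): return np.r_[PIV+.046*np.array([np.cos(np.radians(a)),np.sin(np.radians(a))]),z]
E
python3 - <<'E'
from h import *
d=snap('top')
print(ray(d,(190+83/3.4,185+239/3.4),.082))
tip=ray(d,(190+83/3.4,185+239/3.4),.082)[:2]-PIV;a0=np.degrees(np.arctan2(tip[1],tip[0]));a1=180.9
print('a0',a0,np.hypot(*tip),'tool y',r.get_obs()['tcp_rot'])
best=None
for s in(-90,90):
    q0=kinematics.ik(knob(a0,.22),down(a0+s));q1=kinematics.ik(knob(a1,.22),down(a1+s));print(s,np.round(q0,0) if q0 is not None else 0,np.round(q1,0) if q1 is not None else 0)
E
```

```text
[0.50906739 0.12698312 0.082     ]
a0 136.75757898649712 0.07952733604387117 tool y [[ 8.96126291e-01  4.43798888e-01 -4.66198718e-04]
 [ 4.43799131e-01 -8.96125907e-01  8.31490384e-04]
 [-4.87582407e-05 -9.52018980e-04 -9.99999546e-01]]
-90 [ 19.  23. -45. 102.  18.  62.  14.] [ 25.  22. -49. 104.  19.  62.  61.]
90 [   2.   19.  -23.  103.    8.   60. -157.] [  11.   18.  -30.  105.   10.   60. -112.]
```

```bash
python3 - <<'E'
from h import *
a0,a1=136.7,180.9
r.movep(knob(a0,.20),down(a0-90))
r.set_gripper(.05,10)
r.servo_line(knob(a0,.109),feed=.12)
print(r.get_obs()['contact_force'])
r.set_gripper(0.0,8)
o=r.get_obs();print(o['finger_gap'],o['grasp_force'],o['contact_force'],o['time_s'])
for a in np.linspace(a0,a1,7)[1:]:
    r.servo_line(knob(a,.109),down(a-90),feed=.06)
o=r.get_obs();print(o['finger_gap'],o['contact_force'],o['time_s'])
r.set_gripper(.05)
r.servo_line(knob(a1,.20),feed=.15)
r.movep([.56,-.155,.20],down(90) if kinematics.ik([.56,-.155,.20],down(90)) is not None else down(-90))
print(r.get_obs()['joint_pos'],r.get_obs()['time_s'])
E
python3 m.py pics/c2.png
```

```text
[ 0.67024574  0.23487984 -0.05499506]
0.01982646679618306 8.000212758779526 [-0.56846595  0.58303142  1.26892602] 4.9583
0.019598262150074888 [-1.43531687  0.47416778  3.25706848] 6.6083
[ 48.87428718  31.31238166 -53.7838714   98.06002188  27.48151368
  64.91737256  77.16181327] 8.9417
dial_px (239.7109832763672, 229.9500732421875, (76.63224029541016, 79.77001953125))
piv [0.5656 0.0724 0.08  ]
yaw -0.2469
tipmask 175
red_c [0.6288 0.0723 0.082 ]
tip [0.6464 0.0174 0.082 ]
dot_green [0.4892 0.0703 0.08  ]
line_green [ 0.6499 -0.2631  0.014 ]
dot_yellow [0.5008 0.034  0.08  ]
line_yellow [ 0.6467 -0.2049  0.014 ]
np 13
pointer [ 0.6284 -0.1532  0.017 ]
button [ 0.5804 -0.162   0.083 ]
ang_dot_green (np.float64(181.6209506465158), np.float64(0.0763695458709576))
ang_red_c (np.float64(359.89061343589384), np.float64(0.06327497171545589))
ang_tip (np.float64(325.7313383032667), np.float64(0.09779533472253688))
```

View pics/c2.png

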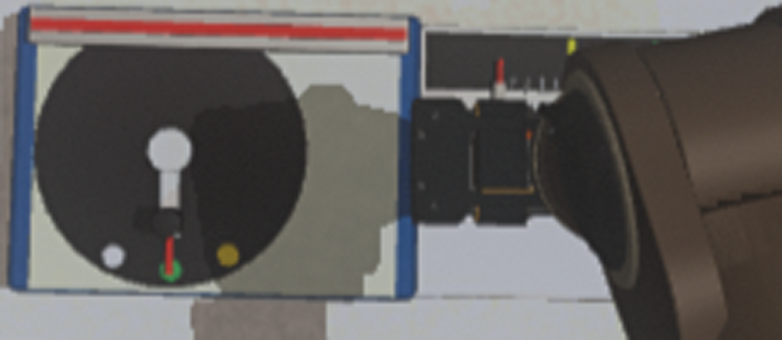

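The crop shows the red tip at (170,268), right over the green dot, and the gripper clear of the lever. Next I'll pinch the stop arm's grip.

Run:
```python
from h import *
R=down(-.5)
r.movep([.566,-.1525,.20],R)
r.set_gripper(.07)
r.servo_line([.566,-.1525,.11],feed=.15)
r.servo_line([.566,-.1525,.067],feed=.06)
o=r.get_obs();print(o['contact_force'],o['time_s'],o['tcp_pos'])
r.set_gripper(0.0,25)
r.hold(.3)
o=r.get_obs();print(o['finger_gap'],o['grasp_force'],o['contact_force'],o['time_s'],o['joint_pos'])
d=snap('scene');c=cv2.cvtColor(d['frame'],cv2.COLOR_RGB2BGR)[150:260,140:360];cv2.imwrite('pics/s3.png',cv2.resize(c,None,fx=3.6,fy=3.6,interpolation=cv2.INTER_CUBIC))
```

```text
[-0.60738213  0.04096377 -0.1021778 ] 12.4167 [ 0.56618655 -0.15242509  0.06711606]
0.0307548065920642 24.995115101337433 [ 5.07864576  0.10625785 -1.76305204] 13.4083 [ 31.37656594  34.53197175 -28.7162051  104.43394746  22.02280045
  46.53048769  -8.94854848]
```

View pics/s3.png

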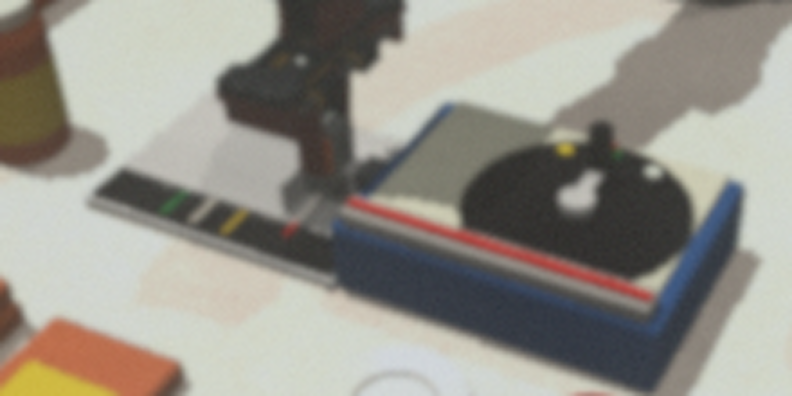

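The finger gap is 30.8 mm, so the button is fully in. In the crop the pointer is at (292,230) and the green line at (175,202), and both are visible from this camera. Now I'll draw the arm out.

Run:
```python
from h import *
p=r.get_obs()['tcp_pos']
r.servo_line([.5662-.0009,-.1525-.111,.067],feed=.05)
r.hold(.3)
o=r.get_obs();print(p,o['tcp_pos'],o['finger_gap'],o['grasp_force'],o['contact_force'],o['time_s'])
d=snap('scene');c=cv2.cvtColor(d['frame'],cv2.COLOR_RGB2BGR)[180:230,150:250];cv2.imwrite('pics/s4.png',cv2.resize(c,None,fx=7,fy=7,interpolation=cv2.INTER_CUBIC))
d=snap('top');c=cv2.cvtColor(d['frame'],cv2.COLOR_RGB2BGR)[185:285,190:420];cv2.imwrite('pics/c4.png',cv2.resize(c,None,fx=3.4,fy=3.4,interpolation=cv2.INTER_CUBIC))
```

```text
[ 0.56680365 -0.15252813  0.06728948] [ 0.56522499 -0.2634358   0.06724009] 0.03068475541283265 25.003196597099304 [0.83472539 4.2738267  4.94761964] 16.125
```

View pics/s4.png

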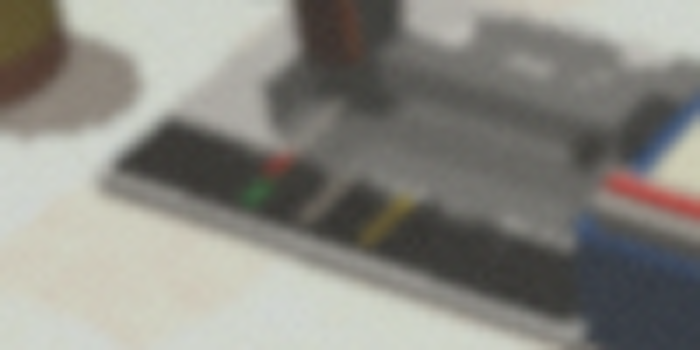

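View pics/c4.png

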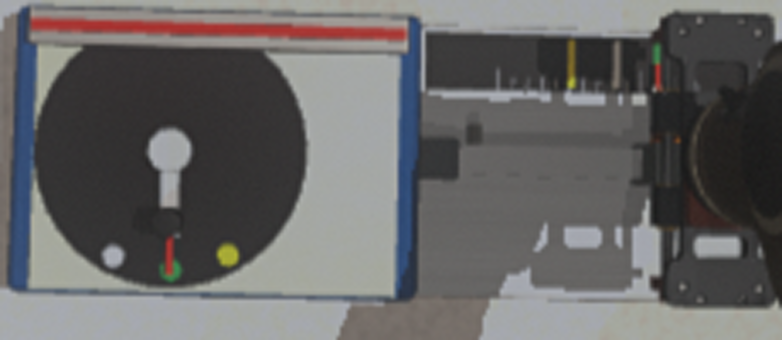

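Both views show the red pointer lying on the green line: it is at (658,75) below the line's (656,52) in the top crop. I'll measure the remaining offset numerically.

Run:
```python
from h import *
for n,b in(('top',(192,216,374,400)),('scene',(195,215,180,196))):
    d=snap(n);F=cv2.cvtColor(d['frame'],cv2.COLOR_RGB2HSV);H,S,V=[F[b[0]:b[1],b[2]:b[3],i] for i in range(3)]
    for k,m,z in(('red',((H<10)|(H>170))&(S>70)&(V>60),.017),('green',(H>45)&(H<88)&(S>60)&(V>40),.014)):
        v,u=np.nonzero(m)
        if len(u):
            w=S[v,u].astype(float);c=(np.average(u,weights=w)+b[2],np.average(v,weights=w)+b[0]);print(n,k,len(u),np.round(c,2),ray(d,c,z).round(4))
print(r.get_obs()['tcp_pos'],r.get_obs()['time_s'])
```

```text
top red 22 [383.07 207.13] [ 0.6253 -0.2648  0.017 ]
top green 15 [382.76 200.32] [ 0.6419 -0.2649  0.014 ]
scene red 10 [189.48 203.06] [ 0.6256 -0.2659  0.017 ]
scene green 10 [186.46 207.  ] [ 0.6424 -0.2653  0.014 ]
[ 0.56523737 -0.2634659   0.06721626] 16.325
```

```bash
python3 -c "
from h import *
r.hold(.3);o=r.get_obs();print(o['tcp_pos'],o['finger_gap'],o['grasp_force']);print(r.close_job())"
```

```text
[ 0.56524644 -0.26344814  0.06723703] 0.030681226720840116 25.003016889095306
the job is handed in; nothing more can be done
None
```

I handed the job in with the lever's red tip over the green dot and released, and the stop arm held still with its button squeezed in and its pointer within about 1 mm of the green line; I steered clear of the jars, plate and cup.

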